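Tug-test a stuck-on hanging bar and start the cure timer

ROBOT

A 7-joint arm with a two-finger parallel gripper is mounted at the origin on the work surface. World frame = base frame: x ahead of the robot, y to its left, z up, the work surface at z = 0. Lengths are in m, angles in rad, forces in N, time in s.
With the tool pointing down it reaches from about 0.425 to 0.875 m from the base axis. Payload 8.4 kg.
Tool frame: the origin (TCP) lies midway between the tips of the shut fingers; the grasp point (between the pads) lies 19 mm behind it (arm.tcp_to_grasp is the distance from the TCP to the grasp point, in m); z points along the fingers, y is the line along which they close (so a half turn about z gives the same grasp; the last joint's range is limited). The gripper opens to 85 mm and grips with 20 to 120 N. Pads are 22 mm wide; open, the fingers measure 114 mm over their backs; the gripper's body (76 mm by 85 mm) begins 54 mm behind the grasp point. The pads swing forward as they close: fully open they stand 13 mm farther back than shut.
Start: joints at [-1.424, 0.333, 0.04, 1.465, -0.013, 1.343, -0.059], TCP at [0.158, 0.63, 0.231] pointing down, gripper open.
Joint ranges: [-2.58, 2.58], [-0.38, 2.09], [-1.3, 1.39], [0.25, 2.4], [-1.5, 4.64], [0.08, 2.09], [-2.65, 2.65]. Speed limits (rad/s): [2.22, 2.22, 2.79, 2.79, 3.14, 3.14, 3.14].

INTERFACE

Orientations are given as a rotation vector (axis times angle).
In Python, from bench import arm, grab_frame, camera_info gives the robot as it stands.
- The arm moves only by the tool arm_command, never from a script. Its argument "deltas" is a list of rows, each an object with "claw": the finger opening in m, from 0 to 0.0854; "xyz": the shift along the world's x, y, z in m, a list of three; "spin": the turn about the world's z in degrees. A call has exactly 5 rows; each row shifts and turns the commanded pose from where the row before left it; what a row does not reach is not made up. A row lasts 1/10 s, in which the tool goes at most 50 mm and 8.59 degrees, less where a joint would pass 70% of its speed; a pose out of reach is approached as far as the arm can. A call with a gripper value outside its range is refused whole. The fingers move at their own pace and stop on an object; "grip_force" is the grip in N (left out, the last holds). Time passes only in rows, so rows that do not move let the fingers close, or fill a call up. It gives the time, the measured TCP pose, the force, the opening and the grip force at its end, in the units of the state.
- arm.read_state(): the state, without advancing time (a new reading comes with each control period).
- grab_frame(name): name is "scene" or "top" or "wrist"; returns the picture (384x512x3 uint8, blue, green, red); there is no depth.
- camera_info(name): a dict with "fx", "fy", "cx", "cy" (pixels), "k1" (the pictures are not rectified: a ray, as slopes to the right and down, at radius r is drawn at 1 + k1 r^2 times it, then the intrinsics apply), "R" (3x3) and "t" (3): a world point X has camera coordinates R X + t. Camera axes: x right, y down, z forward; pixel columns grow to the right and rows downward; lengths in m; the calibration is good to about 2 mm. A picture is of the moment at which its call begins: read the wrist's pose just before it. camera_info takes no time and is no camera call; for the wrist camera it gives the pose at the moment of the call.
- arm.job_done(): hands the job in; it is judged then, once.
The state is a dict: "t": time; "joint_positions": joint angles; "dq": joint speeds; "effort": joint torques, N m; "eef_pos": TCP position; "tcp_rot": TCP orientation; "ft_force": force on the tool from outside, world axes, zero at the start; "moment": the same for the moment, N m; "opening": opening from 0.0 (shut) to 1.0 (fully open); "gripper_force": force on a finger pad.
Only numpy, scipy, OpenCV 4.12 (cv2) and the standard library are available. Lean on these libraries where they do the work, as an engineer would, in place of code of your own. Each camera call takes 0.05 s, during which the arm holds its last target. There are 200 camera calls.

TASK

The hanging bar has just been stuck to the little tile wall. First prove that it holds: pull it straight away from the tiles with about 10 newtons, keep that pull for a second, and let it go back; never pull with more than 20 newtons. Then roll the six-sided flip timer over until its orange flat faces up, which starts the curing time, and leave it lying flat in the middle of the round cork mat, without dropping it or disturbing the other things on the counter.

Things in the scene. Friction and masses are not known exactly. Their poses are not given: they have to be found in the camera images.
- bar_mid (a point): Middle, on the centre line, of the hanging bar: level, black, 12 mm thick, 220 mm long, 120 mm above the counter, 60 mm from the tile face to its centre line; the space behind is open from above. y runs along the bar, x points level into the tiles (pull towards -x). Black legs 12 mm thick, 90 mm either side of the middle, run to 30 mm wide, 16 mm thick rubbery pads on the tiles.
- panel: The little tile wall: upright, mosaic-tiled, fixed on the counter, 24 mm thick (x), 280 mm long (y), 150 mm high; origin at the centre of its underside. The tiled face with the bar looks to its -x.
- bar (a joint): How far the bar has been drawn away from the tiles, m: 0 at rest. The rubbery pads give like a spring of 1500 N/m, so a 10 N pull draws it out 0.0067, and it goes back by itself when let go. It can slide only straight away from the tiles.
- timer_mid (a point): Centre of the flip timer: loose white hexagonal prism, 60 mm long, 60 mm across flats (69 across edges), 0.1 to 0.2 kg, lying on a flat. x runs along the prism, square to its ends. z points to the middle of the orange flat (has a short white bar; an orange dot on each end face lies next to it). From orange, turning from y to z: yellow, green, blue, black, grey. Black starts on top.
- mat_top (a point): Centre of the top of a round cork mat, 140 mm across and 4 mm thick, fixed on the counter; the point is 4 mm above the counter.
- tub: Bystander: jar with a red cap, 60 mm across, 60 mm high; origin at the centre of its underside.
- dosing_cup: Bystander: blue open cup, 60 mm across, 50 mm high; origin at the centre of its underside.
- brush: Bystander: a brush 180 mm long, lying on the counter; its x axis runs along it; origin under its middle.
Things that resemble listed ones, but are neither listed nor needed, are in the scene too. Of the things that look like the part that bears mat_top, take the one that is farthest to the robot's right at the start. There is more than one size of the part that bears timer_mid; the job needs the larger.

How it is judged:
On the way, in this order (a step that is already met when the one before it is completed fails the run):
1. the bar is held drawn away from the tiles with 6 to 15 N (4 to 10 mm) (value of joint bar between 0.004 and 0.01 m), for 0.8 s.
2. the bar is back and the timer's orange flat faces up (value of joint bar below 0.002 m and angle between timer_mid's own z axis and vertical below 0.12 rad), for 0.2 s.
At the end, for the whole second after the job is handed in: The bar is back at rest (within 2 mm) and the timer lies still and flat on the cork mat, its orange flat facing up (within 0.08 rad), its centre within 25 mm of the mat's (value of joint bar below 0.002 m and angle between timer_mid's own z axis and vertical below 0.08 rad and horizontal distance between timer_mid and mat_top below 0.025 m and z of timer_mid in the frame of mat_top below 0.034 m and linear speed of timer below 0.02 m/s and angular speed of timer below 0.2 rad/s); the robot touches nothing.
It fails at once if the bar is pulled with more than 20 N (over 13.3 mm) (value of joint bar above 0.0133 m).
It fails at once if the timer is dropped or thrown (faster than 0.6 m/s while no finger touches it) (linear speed of timer above 0.6 m/s and contact force between the fingers and timer below 0.05 N).
It fails at once if a bystander is moved more than 30 mm (distance of any of tub, dosing_cup, brush from where it was at the start of the episode above 0.03 m).
It fails at once if the tub or the cup is tipped over (angle between any of tub, dosing_cup's own z axis and vertical above 0.5 rad).
It also fails if it takes over 72 s, if anything falls off the work surface, if the arm or the gripper's body presses on something with over 40 N, if the wrist force passes 120 N, or if a joint passes its speed limit or range.

## Working session

There is one attempt and no reset: what is moved stays moved. The work goes in short steps, Python scripts to look and compute and a tool call to move; the robot and the scene stay as the last step left them, time stands still between calls to the robot, and variables do not carry over. Pictures are saved under pics/ and viewed, at most 10 in all, crops included, and the job is handed in when it is done.

Besides the shell and the picture viewer there is one more tool, called after "Emit:" as name([rows], argument=value, ...), one row to a line, values as JSON. arm_command: Moves the arm, as the interface text tells. Its arguments: {"type":"object","properties":{"deltas":{"type":"array"},"grip_force":{"type":"number"}},"required":["deltas"]}

```bash
mkdir -p pics; ls
python3 - <<'E'
from bench import arm, grab_frame, camera_info
import cv2, numpy as np
s=arm.read_state(); print({k:np.round(v,3).tolist() for k,v in s.items()})
a=grab_frame("scene"); b=grab_frame("top")
cv2.imwrite("pics/scene.png",a); cv2.imwrite("pics/top.png",b)
for n in("scene","top"):
    c=camera_info(n); print(n,{k:np.round(v,3).tolist() for k,v in c.items()})
E
```

```text
pics
{'t': 0.0, 'joint_positions': [-1.424, 0.334, 0.04, 1.466, -0.013, 1.343, -0.059], 'dq': [0.0, 0.002, -0.0, 0.001, 0.0, -0.002, 0.0], 'effort': [-0.001, -65.857, 1.365, -40.556, 0.017, 0.013, 0.0], 'eef_pos': [0.158, 0.63, 0.23], 'tcp_rot': [-0.385, -3.118, 0.003], 'ft_force': [-0.276, -0.741, -0.238], 'moment': [0.026, -0.001, 0.003], 'gripper_force': 0.0, 'opening': 1.0}
scene {'fx': 429.529, 'fy': 429.529, 'cx': 261.155, 'cy': 190.946, 'k1': -0.074, 'R': [[-0.575, 0.818, 0.01], [0.651, 0.465, -0.599], [-0.495, -0.338, -0.8]], 't': [0.297, -0.299, 1.64]}
top {'fx': 438.067, 'fy': 438.067, 'cx': 260.52, 'cy': 187.315, 'k1': -0.157, 'R': [[0.007, -1.0, 0.005], [-0.987, -0.008, -0.162], [0.162, -0.004, -0.987]], 't': [0.006, 0.584, 1.141]}
```

View pics/scene.png

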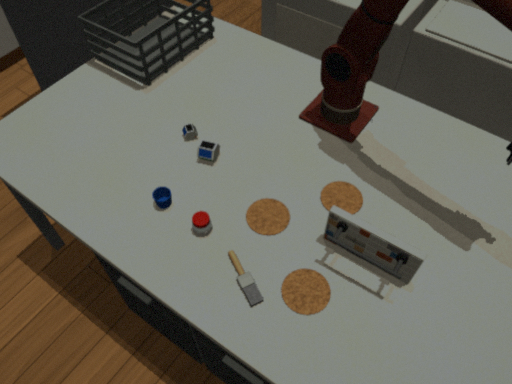

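View pics/top.png

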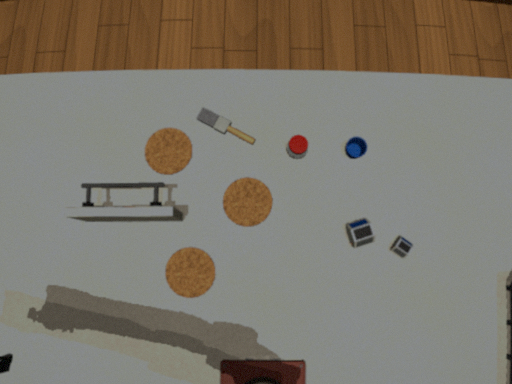

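```bash
cat > h.py <<'E'
import cv2, numpy as np
from bench import arm, grab_frame, camera_info
def rays(c,px):
    K=np.array([[c["fx"],0,c["cx"]],[0,c["fy"],c["cy"]],[0,0,1.]])
    u=cv2.undistortPoints(np.float64(px).reshape(-1,1,2),K,np.float64([c["k1"],0,0,0])).reshape(-1,2)
    R=np.array(c["R"]);t=np.array(c["t"])
    return -R.T@t, np.c_[u,np.ones(len(u))]@R
def plane(c,px,z):
    o,d=rays(c,px); return o+d*((z-o[2])/d[:,2])[:,None]
def proj(c,P):
    R=np.array(c["R"]);K=np.array([[c["fx"],0,c["cx"]],[0,c["fy"],c["cy"]],[0,0,1.]])
    return cv2.projectPoints(np.float64(P).reshape(-1,1,3),cv2.Rodrigues(R)[0],np.float64(c["t"]),K,np.float64([c["k1"],0,0,0]))[0].reshape(-1,2)
E
python3 - <<'E'
from h import *
T=camera_info("top"); S=camera_info("scene")
print("cam",plane(T,[[0,0]],0), rays(T,[[0,0]])[0])
b=cv2.imread("pics/top.png"); a=cv2.imread("pics/scene.png")
hsv=cv2.cvtColor(b,cv2.COLOR_BGR2HSV)
m=cv2.inRange(hsv,(5,100,80),(22,255,255)); m[:100]=0
for c in cv2.findContours(m,0,2)[0]:
    if cv2.contourArea(c)>300:
        (x,y),_,_=cv2.fitEllipse(c); print("mat",x,y,plane(T,[[x,y]],.004).round(4))
g=cv2.cvtColor(b,cv2.COLOR_BGR2GRAY)
w=g[170:225,60:195]
bar=(g[180:190,80:168]<90)
for col in (0,2,4,10,30,44,60,75,80,82,84,86): 
    r=np.where(bar[:,col])[0]; print(col+80, (r+180).tolist(),end=' ')
crop=np.hstack([cv2.resize(b[205:270,335:425],(540,390),interpolation=cv2.INTER_NEAREST)[:,:400],cv2.resize(a[115:170,175:230],(390,390),interpolation=cv2.INTER_NEAREST)])
crop2=cv2.resize(b[170:230,60:195],(790,200),interpolation=cv2.INTER_NEAREST)
cv2.imwrite("pics/crop.png",np.vstack([crop,crop2]))
print("px scale",proj(T,[[.5,-.2,.06]]))
E
```

```text
cam [[1.23139861 0.90368361 0.        ]] [0.39059639 0.01515168 1.22015204]
mat 189.9017333984375 272.01702880859375 [[0.3529 0.203  0.004 ]]
mat 247.21368408203125 201.54135131835938 [[0.5501 0.0474 0.004 ]]
mat 168.03663635253906 150.6414031982422 [[0.6953 0.277  0.004 ]]
80 [] 82 [184, 185, 186, 187] 84 [184, 185, 186, 187] 90 [184, 185, 186, 187, 188, 189] 110 [183, 184, 185, 186, 187] 124 [183, 184, 185, 186, 187] 140 [183, 184, 185, 186, 187] 155 [183, 184, 185, 186, 187, 188, 189] 160 [183, 184, 185, 186] 162 [183, 184, 185, 186] 164 [184, 185, 186] 166 [185, 186] px scale [[339.14039979 218.07480563]]
```

View pics/crop.png

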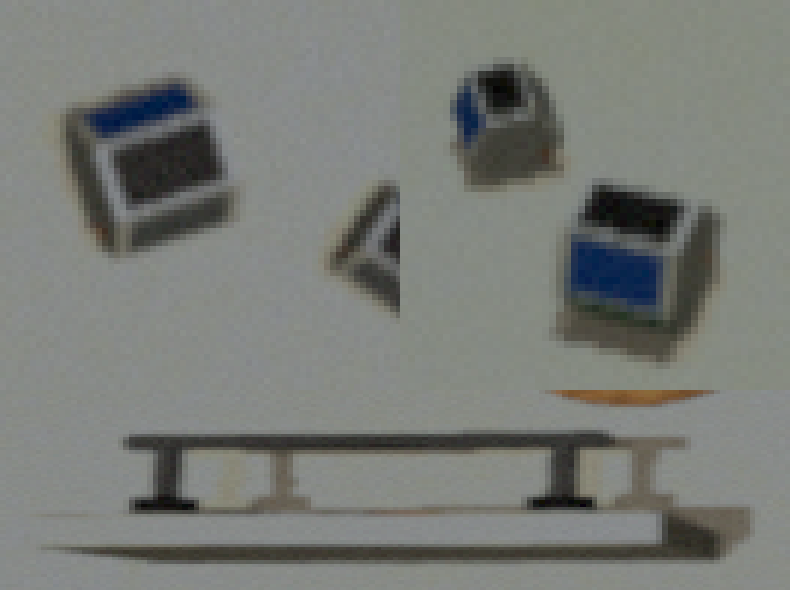

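Run:
```python
from h import *
T=camera_info("top"); S=camera_info("scene")
b=cv2.imread("pics/top.png"); a=cv2.imread("pics/scene.png")
def black(img,C,roi):
    x0,y0,x1,y1=roi
    s=img[y0:y1,x0:x1].astype(int); mx=s.max(2); sat=mx-s.min(2)
    m=((mx<85)&(sat<25)).astype(np.uint8)
    n,l,st,ce=cv2.connectedComponentsWithStats(m,connectivity=4)
    for i in range(1,n):
        if st[i,4]>25:
            ys,xs=np.where(l==i); P=plane(C,np.c_[xs+x0,ys+y0],.06)[:,:2]
            r=cv2.minAreaRect((P*1000).astype(np.float32)); print(st[i],P.mean(0).round(4),[np.round(v,1) for v in r])
black(b,T,(340,210,382,255)); print('scene'); black(a,S,(192,135,222,168))
g=cv2.cvtColor(b,cv2.COLOR_BGR2GRAY).astype(float)
for c0 in (100,115,130,145):
    p=g[176:196,c0:c0+6].mean(1); w=np.clip(140-p,0,None); w[12:]=0; w[:4]=0
    r=(w*np.arange(176,196)).sum()/w.sum(); print(c0+2.5,r,plane(T,[[c0+2.5,r]],.12).round(4))
print(g[184:187,76:90].mean(0).round(),g[184:187,156:172].mean(0).round())
print("ends",plane(T,[[80.8,185.5],[163,184.8]],.12).round(4))
# panel top face outline
for n,px in (("tub",[298,147]),("cup",[357,147]),("brush",[227,125])): print(n,plane(T,[px],.03).round(3))
```

```text
[ 6 13  8 24 74] [ 0.4571 -0.2272] [array([ 455.9, -227.4]), array([61.9, 15.1]), np.float64(5.7)]
[ 14  15  18  14 167] [ 0.463  -0.2625] [array([ 462.9, -262.6]), array([26.1, 45.9]), np.float64(18.0)]
[17 28 16  9 70] [ 0.4374 -0.267 ] [array([ 437.6, -267.1]), array([11.3, 45.5]), np.float64(16.5)]
scene
[ 8  6 15  8 80] [ 0.4605 -0.2635] [array([ 460.3, -263.3]), array([26. , 45.7]), np.float64(19.1)]
[  6  10  22  20 158] [ 0.5002 -0.2205] [array([ 492.5, -218.4]), array([57.8, 93.2]), np.float64(74.9)]
102.5 184.98186314921682 [[0.5744 0.4214 0.12  ]]
117.5 184.9911742133538 [[0.5747 0.381  0.12  ]]
132.5 184.92921042395952 [[0.5751 0.3411 0.12  ]]
147.5 184.5458413926499 [[0.5765 0.3016 0.12  ]]
[138. 137. 137. 139. 127.  96.  63.  56.  56.  57.  57.  54.  58.  54.] [ 56.  50.  52.  55.  55.  55.  51.  56.  67.  87.  93.  93.  99. 102.
 102. 102.]
ends [[0.5726 0.4808 0.12  ]
 [0.5761 0.261  0.12  ]]
tub [[ 0.702 -0.094  0.03 ]]
cup [[ 0.704 -0.261  0.03 ]]
brush [[0.764 0.107 0.03 ]]
```

Emit:
arm_command([
  {"xyz":[0.04,-0.02,0.0],"spin":-7,"claw":0.0854},
  {"xyz":[0.04,-0.026,0.0],"spin":-7,"claw":0.0854},
  {"xyz":[0.04,-0.026,0.0],"spin":-7,"claw":0.05},
  {"xyz":[0.04,-0.026,0.0],"spin":-7,"claw":0.05},
  {"xyz":[0.04,-0.026,0.0],"spin":-7,"claw":0.05},
], grip_force=20)

```text
t: 0.6
eef_pos: [0.3595, 0.505, 0.231]
tcp_rot: [-1.312, -2.854, 0.001]
ft_force: [1.0, -0.5, -0.2]
opening: 0.584
gripper_force: 0.0
```

Emit:
arm_command([
  {"xyz":[0.04,-0.026,0.0],"spin":-7,"claw":0.05},
  {"xyz":[0.04,-0.026,0.0],"spin":-7,"claw":0.05},
  {"xyz":[0.04,-0.026,0.0],"spin":-7,"claw":0.05},
  {"xyz":[0.04,-0.026,0.0],"spin":-7,"claw":0.05},
  {"xyz":[0.04,-0.026,0.0],"spin":-7,"claw":0.05},
])

```text
t: 1.1
eef_pos: [0.5594, 0.3751, 0.231]
tcp_rot: [-2.109, -2.328, 0.001]
ft_force: [-0.1, 0.6, -0.0]
opening: 0.59
gripper_force: 0.0
```

Emit:
arm_command([
  {"xyz":[0.017,-0.005,0.0],"spin":-7,"claw":0.05},
  {"xyz":[0,0,0],"spin":0,"claw":0.05},
  {"xyz":[0,0,0],"spin":0,"claw":0.05},
  {"xyz":[0,0,0],"spin":0,"claw":0.05},
  {"xyz":[0,0,0],"spin":0,"claw":0.05},
])

```text
t: 1.6
eef_pos: [0.574, 0.3727, 0.2313]
tcp_rot: [-2.238, -2.203, -0.0]
ft_force: [-0.5, 0.2, -0.2]
opening: 0.588
gripper_force: 0.0
```

Run:
```python
from h import *
from scipy.spatial.transform import Rotation as Ro
s=arm.read_state(); C=camera_info("wrist"); w=grab_frame("wrist"); cv2.imwrite("pics/w1.png",w)
print(s["t"],s["eef_pos"],Ro.from_rotvec(s["tcp_rot"]).as_matrix().round(3),s["ft_force"],s["opening"])
print(proj(C,[[.5745,.371,.12],[.5726,.4808,.12],[.5761,.261,.12],[.515,.371,.15]]).round(1), -np.array(C["R"]).T@C["t"])
```

```text
1.6 [0.57396686 0.37270854 0.23133279] [[ 0.016  1.    -0.001]
 [ 1.    -0.016  0.001]
 [ 0.001 -0.001 -1.   ]] [-0.46758524  0.18011806 -0.17563157] 0.587580273219937
[[255.8 192.6]
 [251.4  57.3]
 [259.1 301.8]
 [179.8 203.6]] [0.57424378 0.43860996 0.37495676]
```

View pics/w1.png

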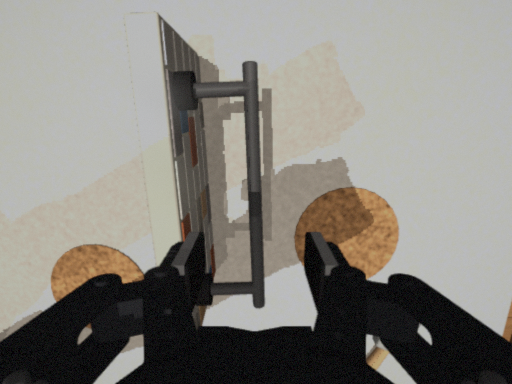

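The wrist view shows the bar running from (250,65) to (259,303), where I predicted it, and between the fingers. Next I descend and close.

Emit:
arm_command([
  {"xyz":[0.0,0,-0.03],"spin":0,"claw":0.05},
  {"xyz":[0,0,-0.03],"spin":0,"claw":0.05},
  {"xyz":[0,0,-0.03],"spin":0,"claw":0.05},
  {"xyz":[0,0,-0.03],"spin":0,"claw":0.05},
  {"xyz":[0,0,-0.011],"spin":0,"claw":0.05},
])

```text
t: 2.15
eef_pos: [0.573, 0.3712, 0.0972]
tcp_rot: [-2.24, -2.201, 0.007]
ft_force: [-0.4, -1.0, 0.3]
opening: 0.585
gripper_force: 0.0
```

Emit:
arm_command([
  {"xyz":[0,0,0],"spin":0,"claw":0.03},
  {"xyz":[0,0,0],"spin":0,"claw":0.025},
  {"xyz":[0,0,0],"spin":0,"claw":0.02},
  {"xyz":[0,0,0],"spin":0,"claw":0.015},
  {"xyz":[0,0,0],"spin":0,"claw":0.013},
])

```text
t: 2.65
eef_pos: [0.5753, 0.3719, 0.1013]
tcp_rot: [-2.242, -2.2, -0.002]
ft_force: [-1.9, 1.2, 0.7]
opening: 0.153
gripper_force: 0.8
```

Emit:
arm_command([
  {"xyz":[0,0,0],"spin":0,"claw":0.01},
  {"xyz":[0,0,0],"spin":0,"claw":0.008},
  {"xyz":[0,0,0],"spin":0,"claw":0.008},
  {"xyz":[0,0,0],"spin":0,"claw":0.008},
  {"xyz":[0,0,0],"spin":0,"claw":0.008},
])

```text
t: 3.15
eef_pos: [0.5754, 0.3719, 0.1013]
tcp_rot: [-2.242, -2.201, -0.002]
ft_force: [-1.4, 0.1, 5.8]
opening: 0.131
gripper_force: 19.5
```

Emit:
arm_command([
  {"xyz":[0.001,0,0],"spin":0,"claw":0.008},
  {"xyz":[0.001,0,0],"spin":0,"claw":0.008},
  {"xyz":[0.001,0,0],"spin":0,"claw":0.008},
  {"xyz":[0.001,0,0],"spin":0,"claw":0.008},
  {"xyz":[0,0,0],"spin":0,"claw":0.008},
])

```text
t: 3.65
eef_pos: [0.5785, 0.372, 0.1012]
tcp_rot: [-2.241, -2.2, 0.0]
ft_force: [-6.4, -1.1, 9.7]
opening: 0.134
gripper_force: 19.8
```

Emit:
arm_command([
  {"xyz":[0.001,0,0],"spin":0,"claw":0.008},
  {"xyz":[0.001,0,0],"spin":0,"claw":0.008},
  {"xyz":[0.001,0,0],"spin":0,"claw":0.008},
  {"xyz":[0,0,0],"spin":0,"claw":0.008},
  {"xyz":[0,0,0],"spin":0,"claw":0.008},
])

```text
t: 4.15
eef_pos: [0.5807, 0.372, 0.1012]
tcp_rot: [-2.24, -2.2, 0.002]
ft_force: [-11.1, -1.9, 10.9]
opening: 0.134
gripper_force: 20.0
```

Emit:
arm_command([
  {"xyz":[0,0,0],"spin":0,"claw":0.008},
  {"xyz":[0,0,0],"spin":0,"claw":0.008},
  {"xyz":[0,0,0],"spin":0,"claw":0.008},
  {"xyz":[0,0,0],"spin":0,"claw":0.008},
  {"xyz":[0,0,0],"spin":0,"claw":0.008},
])

```text
t: 4.65
eef_pos: [0.5807, 0.372, 0.1012]
tcp_rot: [-2.24, -2.2, 0.002]
ft_force: [-9.9, -1.4, 10.6]
opening: 0.13
gripper_force: 20.0
```

Emit:
arm_command([
  {"xyz":[0,0,0],"spin":0,"claw":0.008},
  {"xyz":[0,0,0],"spin":0,"claw":0.008},
  {"xyz":[0,0,0],"spin":0,"claw":0.008},
  {"xyz":[0,0,0],"spin":0,"claw":0.008},
  {"xyz":[0,0,0],"spin":0,"claw":0.008},
])

```text
t: 5.15
eef_pos: [0.5806, 0.372, 0.1012]
tcp_rot: [-2.24, -2.2, 0.002]
ft_force: [-9.7, -1.8, 10.5]
opening: 0.133
gripper_force: 20.0
```

Emit:
arm_command([
  {"xyz":[0,0,0],"spin":0,"claw":0.008},
  {"xyz":[-0.002,0,0],"spin":0,"claw":0.008},
  {"xyz":[-0.002,0,0],"spin":0,"claw":0.008},
  {"xyz":[-0.002,0,0],"spin":0,"claw":0.008},
  {"xyz":[-0.002,0,0],"spin":0,"claw":0.008},
])

```text
t: 5.65
eef_pos: [0.5744, 0.3719, 0.1013]
tcp_rot: [-2.242, -2.201, -0.002]
ft_force: [-0.5, 0.3, 5.1]
opening: 0.132
gripper_force: 19.5
```

Emit:
arm_command([
  {"xyz":[0,0,0],"spin":0,"claw":0.05},
  {"xyz":[0,0,0],"spin":0,"claw":0.05},
  {"xyz":[0,0,0],"spin":0,"claw":0.05},
  {"xyz":[0,0,0],"spin":0,"claw":0.05},
  {"xyz":[0,0,0.02],"spin":0,"claw":0.05},
])

```text
t: 6.15
eef_pos: [0.5727, 0.3705, 0.1175]
tcp_rot: [-2.242, -2.2, 0.008]
ft_force: [0.3, -0.0, 0.2]
opening: 0.583
gripper_force: 0.0
```

Emit:
arm_command([
  {"xyz":[0,0,0.03],"spin":0,"claw":0.05},
  {"xyz":[0,0,0.04],"spin":0,"claw":0.05},
  {"xyz":[0,0,0.04],"spin":0,"claw":0.05},
  {"xyz":[0,0,0.02],"spin":0,"claw":0.0854},
  {"xyz":[0,-0.02,0],"spin":0,"claw":0.0854},
])

```text
t: 6.65
eef_pos: [0.5746, 0.3548, 0.2539]
tcp_rot: [-2.238, -2.204, -0.009]
ft_force: [-1.3, 0.5, -0.8]
opening: 0.903
gripper_force: 0.0
```

Emit:
arm_command([
  {"xyz":[-0.01,-0.045,0.0],"spin":4,"claw":0.0854},
  {"xyz":[-0.01,-0.045,0.0],"spin":4,"claw":0.0854},
  {"xyz":[-0.01,-0.045,0.0],"spin":4,"claw":0.0854},
  {"xyz":[-0.01,-0.045,0.0],"spin":4,"claw":0.0854},
  {"xyz":[-0.01,-0.045,0.0],"spin":3,"claw":0.0854},
])

```text
t: 7.15
eef_pos: [0.5236, 0.1245, 0.2503]
tcp_rot: [-1.845, -2.543, -0.0]
ft_force: [0.9, -0.6, -0.1]
opening: 0.997
gripper_force: 0.0
```

Emit:
arm_command([
  {"xyz":[-0.01,-0.045,0.0],"spin":0,"claw":0.0854},
  {"xyz":[-0.01,-0.045,0.0],"spin":0,"claw":0.0854},
  {"xyz":[-0.01,-0.045,0.0],"spin":0,"claw":0.0854},
  {"xyz":[-0.01,-0.045,0.0],"spin":0,"claw":0.0854},
  {"xyz":[-0.01,-0.045,0.0],"spin":0,"claw":0.0854},
])

```text
t: 7.65
eef_pos: [0.4734, -0.1005, 0.2505]
tcp_rot: [1.849, 2.54, 0.001]
ft_force: [1.1, -0.1, 1.2]
opening: 1.001
gripper_force: 0.0
```

Emit:
arm_command([
  {"xyz":[-0.01,-0.045,0.0],"spin":0,"claw":0.0854},
  {"xyz":[0.0,-0.045,0.0],"spin":0,"claw":0.0854},
  {"xyz":[0.0,-0.045,0.0],"spin":0,"claw":0.0854},
  {"xyz":[0.0,-0.03,0.0],"spin":0,"claw":0.0854},
  {"xyz":[0,0,0],"spin":0,"claw":0.0854},
])

```text
t: 8.15
eef_pos: [0.4628, -0.2684, 0.2506]
tcp_rot: [1.856, 2.533, -0.003]
ft_force: [0.5, 0.2, 0.3]
opening: 1.002
gripper_force: 0.0
```

Run:
```python
from h import *
from scipy.spatial.transform import Rotation as Ro
s=arm.read_state(); C=camera_info("wrist"); w=grab_frame("wrist"); cv2.imwrite("pics/w2.png",w)
R=Ro.from_rotvec(s["tcp_rot"]).as_matrix()
print(s["t"],s["eef_pos"],np.degrees(np.arctan2(R[1,1],R[0,1])),s["joint_positions"],s["ft_force"])
m=cv2.inRange(w.max(2),0,70); m[(w.max(2).astype(int)-w.min(2))>25]=0
n,l,st,ce=cv2.connectedComponentsWithStats(m,connectivity=4)
for i in range(1,n):
    if st[i,4]>300:
        ys,xs=np.where(l==i); P=plane(C,np.c_[xs,ys],.06)[:,:2]; r=cv2.minAreaRect((P*1000).astype(np.float32))
        print(st[i],ce[i].round(1),[np.round(v,1) for v in r])
```

```text
8.15 [ 0.46276449 -0.26842866  0.2506086 ] 17.532470682613443 [-0.40896956  0.09753291  0.92113629  1.75302232 -0.07780267  1.32897938
  0.83444727] [0.50199715 0.225403   0.27848981]
[227 145  12  44 448] [232.5 166.3] [array([ 436.6, -269.7]), array([12.3, 48.7]), np.float64(16.7)]
[ 242  148   26   42 1050] [254.5 168.1] [array([ 460.9, -264.4]), array([28.3, 46.6]), np.float64(17.5)]
[183 234  29  25 361] [197.4 245.7] [array([ 423.4, -374.9]), array([31.6, 18.1]), np.float64(55.4)]
[    0   241   512   143 41456] [255.3 333.8] [array([ 523., -456.]), array([745.2, 227.1]), np.float64(17.5)]
```

View pics/w2.png

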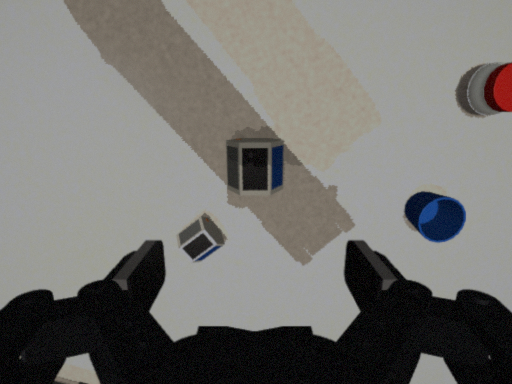

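Emit:
arm_command([
  {"xyz":[-0.002,0.004,-0.045],"spin":0,"claw":0.0854},
  {"xyz":[0,0,-0.045],"spin":0,"claw":0.0854},
  {"xyz":[0,0,-0.045],"spin":0,"claw":0.0854},
  {"xyz":[0,0,-0.045],"spin":0,"claw":0.0854},
  {"xyz":[0,0,-0.04],"spin":0,"claw":0.0854},
])

```text
t: 8.7
eef_pos: [0.4621, -0.2578, 0.0282]
tcp_rot: [-1.846, -2.541, -0.001]
ft_force: [1.4, 1.0, -0.2]
opening: 0.998
gripper_force: 0.0
```

Emit:
arm_command([
  {"xyz":[0,0,-0.02],"spin":0,"claw":0.0854},
  {"xyz":[0,0,-0.008],"spin":0,"claw":0.0854},
  {"xyz":[0,0,-0.008],"spin":0,"claw":0.0854},
  {"xyz":[0,0,0],"spin":0,"claw":0.0854},
  {"xyz":[0,0,0],"spin":0,"claw":0.0854},
])

```text
t: 9.2
eef_pos: [0.463, -0.2597, -0.0047]
tcp_rot: [1.847, 2.539, 0.001]
ft_force: [0.5, -0.4, 0.0]
opening: 1.002
gripper_force: 0.0
```

Emit:
arm_command([
  {"xyz":[0.005,0.0015,0],"spin":0,"claw":0.0854},
  {"xyz":[0.003,0.001,0.005],"spin":0,"claw":0.0854},
  {"xyz":[0.003,0.001,0.005],"spin":0,"claw":0.0854},
  {"xyz":[0.0034,0.0011,0.005],"spin":0,"claw":0.0854},
  {"xyz":[0.0038,0.0012,0.0045],"spin":0,"claw":0.0854},
])

```text
t: 9.7
eef_pos: [0.4809, -0.2537, 0.0145]
tcp_rot: [1.848, 2.54, 0.0]
ft_force: [0.1, 0.0, -0.7]
opening: 0.997
gripper_force: 0.1
```

Run:
```python
from h import *
w=grab_frame("wrist"); a=grab_frame("scene")
s=arm.read_state(); print(s["eef_pos"],s["ft_force"])
cv2.imwrite("pics/w3.png",np.hstack([cv2.resize(w,(450,338)),cv2.resize(a[110:185,165:240],(338,338),interpolation=2)]))
```

```text
[ 0.48158101 -0.25364033  0.01464962] [-0.90038944 -0.83024775  0.26588502]
```

View pics/w3.png

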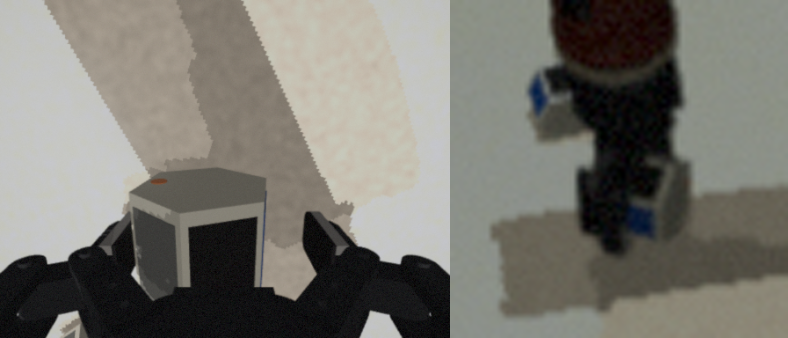

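Emit:
arm_command([
  {"xyz":[0.004,0.0012,0.0035],"spin":0,"claw":0.0854},
  {"xyz":[0.0042,0.0013,0.003],"spin":0,"claw":0.0854},
  {"xyz":[0.0044,0.0014,0.0025],"spin":0,"claw":0.0854},
  {"xyz":[0.0046,0.0015,0.002],"spin":0,"claw":0.0854},
  {"xyz":[0.0048,0.0015,0.002],"spin":0,"claw":0.0854},
])

```text
t: 10.3
eef_pos: [0.5028, -0.2467, 0.0269]
tcp_rot: [-1.848, -2.54, 0.0]
ft_force: [-0.0, 0.6, -0.9]
opening: 0.998
gripper_force: 0.0
```

Run:
```python
from h import *
w=grab_frame("wrist"); a=grab_frame("scene")
s=arm.read_state(); print(s["eef_pos"],s["ft_force"])
cv2.imwrite("pics/w4.png",np.hstack([cv2.resize(w,(450,338)),cv2.resize(a[110:185,165:240],(338,338),interpolation=2)]))
```

```text
[ 0.50337341 -0.24654227  0.02707549] [-0.93610851 -0.67780324  0.20925672]
```

View pics/w4.png

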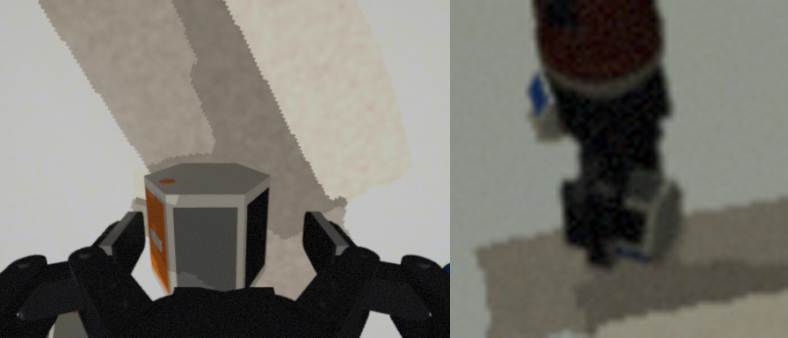

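Run:
```python
from h import *
C=camera_info("wrist"); s=arm.read_state(); p=s["eef_pos"][:2]
k=512/450
P=plane(C,np.array([[166,205],[244,204],[168,270],[244,270]])*k,.06)[:,:2]
u=np.array([np.cos(np.radians(17.5)),np.sin(np.radians(17.5))]); v=np.array([-u[1],u[0]])
print(((P-p)@u*1000).round(1),((P-p)@v*1000).round(1),P.round(4))
```

```text
[-26.8   8.2 -27.6   9.2] [ 20.1  20.8 -13.9 -13.5] [[ 0.4718 -0.2355]
 [ 0.5049 -0.2242]
 [ 0.4812 -0.2681]
 [ 0.5162 -0.2567]]
```

Emit:
arm_command([
  {"xyz":[-0.0105,-0.0033,0.0],"spin":0,"claw":0.0854},
  {"xyz":[0,0,0],"spin":0,"claw":0.0854},
  {"xyz":[0,0,-0.015],"spin":0,"claw":0.0854},
  {"xyz":[0,0,-0.018],"spin":0,"claw":0.0854},
  {"xyz":[0,0,0],"spin":0,"claw":0.0854},
])

```text
t: 10.9
eef_pos: [0.4901, -0.2492, -0.0088]
tcp_rot: [-1.846, -2.537, 0.002]
ft_force: [0.6, 0.4, -0.3]
opening: 1.0
gripper_force: 0.0
```

Emit:
arm_command([
  {"xyz":[0.004,0.0013,0],"spin":0,"claw":0.0854},
  {"xyz":[0.005,0.0015,0],"spin":0,"claw":0.0854},
  {"xyz":[0.003,0.001,0.005],"spin":0,"claw":0.0854},
  {"xyz":[0.003,0.001,0.005],"spin":0,"claw":0.0854},
  {"xyz":[0.0034,0.0011,0.005],"spin":0,"claw":0.0854},
])

```text
t: 11.4
eef_pos: [0.5109, -0.2443, 0.0097]
tcp_rot: [1.848, 2.54, 0.0]
ft_force: [0.2, -0.1, -0.3]
opening: 1.001
gripper_force: 0.1
```

Emit:
arm_command([
  {"xyz":[0.0038,0.0012,0.0045],"spin":0,"claw":0.0854},
  {"xyz":[0.004,0.0012,0.0035],"spin":0,"claw":0.0854},
  {"xyz":[0.0042,0.0013,0.003],"spin":0,"claw":0.0854},
  {"xyz":[0.0044,0.0014,0.0025],"spin":0,"claw":0.0854},
  {"xyz":[0.0046,0.0015,0.002],"spin":0,"claw":0.0854},
])

```text
t: 11.9
eef_pos: [0.5317, -0.2375, 0.0245]
tcp_rot: [1.848, 2.54, 0.0]
ft_force: [0.1, 0.2, 0.3]
opening: 0.999
gripper_force: 0.0
```

Run:
```python
from h import *
w=grab_frame("wrist"); a=grab_frame("scene")
s=arm.read_state(); print(s["eef_pos"],s["ft_force"])
cv2.imwrite("pics/w5.png",np.hstack([cv2.resize(w,(450,338)),cv2.resize(a[110:185,165:240],(338,338),interpolation=2)]))
```

```text
[ 0.53220608 -0.2372986   0.02451199] [ 0.04191637 -0.18818957  0.12849385]
```

View pics/w5.png

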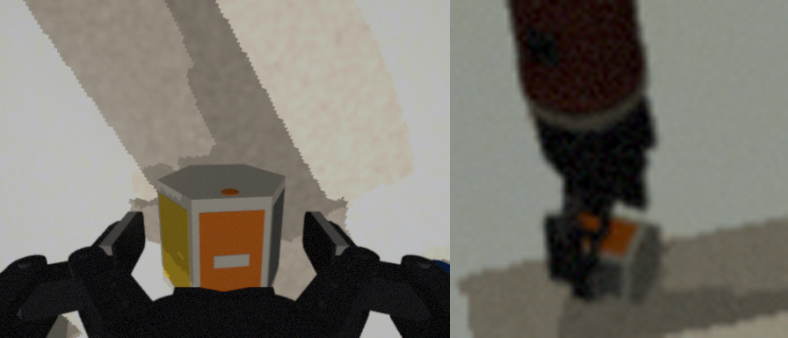

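Emit:
arm_command([
  {"xyz":[0,0,0.01],"spin":0,"claw":0.0854},
  {"xyz":[0,0,0.03],"spin":0,"claw":0.0854},
  {"xyz":[0,0,0.045],"spin":0,"claw":0.0854},
  {"xyz":[-0.004,0,0.045],"spin":-8,"claw":0.0854},
  {"xyz":[-0.004,0,0.045],"spin":-8,"claw":0.0854},
])

```text
t: 12.5
eef_pos: [0.5224, -0.2381, 0.2014]
tcp_rot: [-2.191, -2.251, -0.0]
ft_force: [1.9, 0.2, 0.5]
opening: 1.002
gripper_force: 0.0
```

Emit:
arm_command([
  {"xyz":[0,0,0.03],"spin":-8,"claw":0.0854},
  {"xyz":[0,0,0],"spin":-8,"claw":0.0854},
  {"xyz":[0,0,0],"spin":-8,"claw":0.0854},
  {"xyz":[0,0,0],"spin":-8,"claw":0.0854},
  {"xyz":[0,0,0],"spin":-8,"claw":0.0854},
])

```text
t: 13.0
eef_pos: [0.5228, -0.2379, 0.2298]
tcp_rot: [-2.829, -1.366, -0.001]
ft_force: [0.2, -0.9, -0.4]
opening: 0.998
gripper_force: 0.0
```

Emit:
arm_command([
  {"xyz":[0,0,0],"spin":-8,"claw":0.0854},
  {"xyz":[0,0,0],"spin":-8,"claw":0.0854},
  {"xyz":[0,0,0],"spin":-8,"claw":0.0854},
  {"xyz":[0,0,0],"spin":-8,"claw":0.0854},
  {"xyz":[0,0,0],"spin":0,"claw":0.0854},
])

```text
t: 13.5
eef_pos: [0.5229, -0.2378, 0.2295]
tcp_rot: [3.095, 0.539, -0.001]
ft_force: [-0.0, -0.3, -0.7]
opening: 0.996
gripper_force: 0.0
```

```bash
cat > o.py <<'E'
from h import *
from scipy.spatial.transform import Rotation as Ro
s=arm.read_state(); C=camera_info("wrist"); w=grab_frame("wrist"); cv2.imwrite("pics/w6.png",w)
R=Ro.from_rotvec(s["tcp_rot"]).as_matrix()
print(s["t"],s["eef_pos"],np.degrees(np.arctan2(R[1,1],R[0,1])),s["ft_force"])
m=cv2.inRange(cv2.cvtColor(w,cv2.COLOR_BGR2HSV),(4,180,100),(18,255,255))
n,l,st,ce=cv2.connectedComponentsWithStats(cv2.morphologyEx(m,3,np.ones((5,5))))
for i in range(1,n):
    if st[i,4]>200:
        ys,xs=np.where(l==i); P=plane(C,np.c_[xs,ys],.06)[:,:2]; r=cv2.minAreaRect((P*1000).astype(np.float32))
        print(st[i],ce[i].round(1),[np.round(v,1) for v in r])
E
python3 o.py
```

```text
13.5 [ 0.52289794 -0.23781126  0.22953466] -70.24708417891468 [-0.04909818 -0.25728538 -0.68760783]
[238 161  46  27 994] [260.3 174. ] [array([ 527.4, -243. ]), array([27.3, 46.8]), np.float64(17.8)]
```

Emit:
arm_command([
  {"xyz":[0.0045,-0.005,-0.045],"spin":-2,"claw":0.0854},
  {"xyz":[0,0,-0.045],"spin":0,"claw":0.0854},
  {"xyz":[0,0,-0.045],"spin":0,"claw":0.0854},
  {"xyz":[0,0,-0.045],"spin":0,"claw":0.0854},
  {"xyz":[0,0,-0.03],"spin":0,"claw":0.0854},
])

```text
t: 14.05
eef_pos: [0.5264, -0.242, 0.0166]
tcp_rot: [-3.101, -0.496, 0.003]
ft_force: [-0.3, 0.8, 0.3]
opening: 1.001
gripper_force: 0.0
```

Emit:
arm_command([
  {"xyz":[0,0,-0.014],"spin":0,"claw":0.0854},
  {"xyz":[0,0,0],"spin":0,"claw":0.0854},
  {"xyz":[0,0,0],"spin":0,"claw":0.07},
  {"xyz":[0,0,0],"spin":0,"claw":0.065},
  {"xyz":[0,0,0],"spin":0,"claw":0.06},
])

```text
t: 14.55
eef_pos: [0.5289, -0.2428, 0.007]
tcp_rot: [3.103, 0.49, 0.004]
ft_force: [-1.6, 1.7, 7.7]
opening: 0.705
gripper_force: 1.4
```

Emit:
arm_command([
  {"xyz":[0,0,0],"spin":0,"claw":0.055},
  {"xyz":[0,0,0],"spin":0,"claw":0.05},
  {"xyz":[0,0,0],"spin":0,"claw":0.05},
  {"xyz":[0,0,0],"spin":0,"claw":0.05},
  {"xyz":[0,0,0],"spin":0,"claw":0.05},
], grip_force=30)

```text
t: 15.05
eef_pos: [0.5289, -0.2428, 0.0071]
tcp_rot: [3.103, 0.49, 0.004]
ft_force: [-1.7, 2.1, 9.7]
opening: 0.7
gripper_force: 24.8
```

Emit:
arm_command([
  {"xyz":[0,0,0.005],"spin":0,"claw":0.05},
  {"xyz":[0,0,0.015],"spin":0,"claw":0.05},
  {"xyz":[0,0,0.02],"spin":0,"claw":0.05},
  {"xyz":[0,0,0.02],"spin":0,"claw":0.05},
  {"xyz":[0,0,0],"spin":0,"claw":0.05},
])

```text
t: 15.55
eef_pos: [0.5293, -0.2436, 0.0686]
tcp_rot: [3.102, 0.489, 0.006]
ft_force: [0.4, -0.1, -1.3]
opening: 0.701
gripper_force: 27.1
```

Emit:
arm_command([
  {"xyz":[0.002,0.02,0],"spin":0,"claw":0.05},
  {"xyz":[0.003,0.03,0],"spin":0,"claw":0.05},
  {"xyz":[0.002,0.03,0],"spin":0,"claw":0.05},
  {"xyz":[0.002,0.03,0],"spin":0,"claw":0.05},
  {"xyz":[0.002,0.03,0],"spin":0,"claw":0.05},
])

```text
t: 16.05
eef_pos: [0.5385, -0.1013, 0.0652]
tcp_rot: [-3.103, -0.489, 0.0]
ft_force: [1.0, 0.0, -1.9]
opening: 0.701
gripper_force: 27.2
```

Emit:
arm_command([
  {"xyz":[0.002,0.03,0],"spin":0,"claw":0.05},
  {"xyz":[0.002,0.03,0],"spin":0,"claw":0.05},
  {"xyz":[0.002,0.03,0],"spin":0,"claw":0.05},
  {"xyz":[0.002,0.03,0],"spin":0,"claw":0.05},
  {"xyz":[0.002,0.02,0],"spin":0,"claw":0.05},
])

```text
t: 16.55
eef_pos: [0.5485, 0.04, 0.0651]
tcp_rot: [-3.102, -0.493, 0.001]
ft_force: [-0.7, -0.4, -1.4]
opening: 0.697
gripper_force: 27.2
```

Emit:
arm_command([
  {"xyz":[0.002,0.01,0],"spin":0,"claw":0.05},
  {"xyz":[0,0,0],"spin":0,"claw":0.05},
  {"xyz":[0,0,0],"spin":0,"claw":0.05},
  {"xyz":[0,0,0],"spin":0,"claw":0.05},
  {"xyz":[0,0,0],"spin":0,"claw":0.05},
])

```text
t: 17.05
eef_pos: [0.5507, 0.046, 0.0654]
tcp_rot: [3.104, 0.486, 0.0]
ft_force: [0.4, -0.4, -3.2]
opening: 0.699
gripper_force: 27.2
```

Run:
```python
from h import *
w=grab_frame("wrist"); a=grab_frame("scene")
s=arm.read_state(); print(s["t"],s["eef_pos"],s["ft_force"],s["opening"],s["gripper_force"])
C=camera_info("wrist"); m=cv2.inRange(cv2.cvtColor(w,cv2.COLOR_BGR2HSV),(5,100,80),(22,255,255))
cv2.imwrite("pics/w7.png",np.hstack([cv2.resize(w,(450,338)),cv2.resize(a[150:260,210:320],(338,338),interpolation=2)]))
```

```text
17.15 [0.55072815 0.04649689 0.0653714 ] [-0.97440995 -0.00235489 -1.57374156] 0.6987766047320139 27.186138052493334
```

View pics/w7.png

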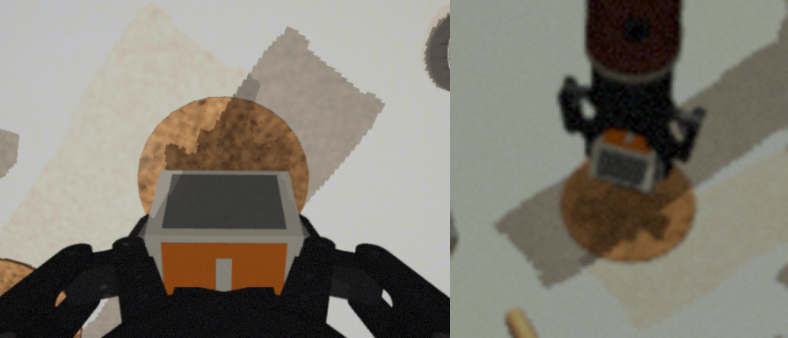

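Emit:
arm_command([
  {"xyz":[0.001,0.001,-0.015],"spin":0,"claw":0.05},
  {"xyz":[0,0,-0.015],"spin":0,"claw":0.05},
  {"xyz":[0,0,-0.012],"spin":0,"claw":0.05},
  {"xyz":[0,0,-0.006],"spin":0,"claw":0.05},
  {"xyz":[0,0,0],"spin":0,"claw":0.05},
])

```text
t: 17.65
eef_pos: [0.551, 0.048, 0.0161]
tcp_rot: [3.103, 0.488, -0.003]
ft_force: [0.4, 0.5, -2.2]
opening: 0.698
gripper_force: 27.2
```

Emit:
arm_command([
  {"xyz":[0,0,-0.002],"spin":0,"claw":0.05},
  {"xyz":[0,0,-0.002],"spin":0,"claw":0.05},
  {"xyz":[0,0,-0.001],"spin":0,"claw":0.05},
  {"xyz":[0,0,-0.001],"spin":0,"claw":0.05},
  {"xyz":[0,0,0],"spin":0,"claw":0.05},
])

```text
t: 18.15
eef_pos: [0.5518, 0.0484, 0.0113]
tcp_rot: [-3.103, -0.489, -0.0]
ft_force: [-0.2, -0.3, -0.8]
opening: 0.699
gripper_force: 27.2
```

Force is nearing contact, so I lower a last millimetre, then open slowly.

Emit:
arm_command([
  {"xyz":[0,0,-0.0005],"spin":0,"claw":0.05},
  {"xyz":[0,0,-0.0005],"spin":0,"claw":0.05},
  {"xyz":[0,0,0],"spin":0,"claw":0.05},
  {"xyz":[0,0,0],"spin":0,"claw":0.05},
  {"xyz":[0,0,0],"spin":0,"claw":0.05},
])

```text
t: 18.65
eef_pos: [0.5519, 0.0484, 0.0111]
tcp_rot: [-3.102, -0.489, -0.0]
ft_force: [-5.0, 0.8, 10.2]
opening: 0.697
gripper_force: 28.4
```

Emit:
arm_command([
  {"xyz":[0,0,0],"spin":0,"claw":0.06},
  {"xyz":[0,0,0],"spin":0,"claw":0.065},
  {"xyz":[0,0,0],"spin":0,"claw":0.075},
  {"xyz":[0,0,0],"spin":0,"claw":0.0854},
  {"xyz":[0,0,0],"spin":0,"claw":0.0854},
])

```text
t: 19.15
eef_pos: [0.5518, 0.0483, 0.0102]
tcp_rot: [3.103, 0.489, -0.0]
ft_force: [0.4, 0.7, -0.8]
opening: 1.001
gripper_force: 0.0
```

Emit:
arm_command([
  {"xyz":[0,0,0],"spin":0,"claw":0.0854},
  {"xyz":[0,0,0.03],"spin":0,"claw":0.0854},
  {"xyz":[0,0,0.04],"spin":0,"claw":0.0854},
  {"xyz":[0,0,0.045],"spin":0,"claw":0.0854},
  {"xyz":[0,0,0.045],"spin":0,"claw":0.0854},
])

```text
t: 19.65
eef_pos: [0.5514, 0.048, 0.1718]
tcp_rot: [3.103, 0.488, -0.001]
ft_force: [1.0, 0.6, -0.7]
opening: 0.997
gripper_force: 0.0
```

Emit:
arm_command([
  {"xyz":[0,0,0.045],"spin":0,"claw":0.0854},
  {"xyz":[0,0,0.01],"spin":0,"claw":0.0854},
  {"xyz":[0,0,0],"spin":0,"claw":0.0854},
  {"xyz":[0,0,0],"spin":0,"claw":0.0854},
  {"xyz":[0,0,0],"spin":0,"claw":0.0854},
])

```text
t: 20.15
eef_pos: [0.5509, 0.0484, 0.2237]
tcp_rot: [3.103, 0.489, -0.004]
ft_force: [-0.1, 0.2, 0.0]
opening: 0.999
gripper_force: 0.0
```

```bash
sed -i 's/P=plane(C,np.c_\[xs,ys\],.06)/P=plane(C,np.c_[xs,ys],.064)/;s/,100),(18,/,130),(14,/' o.py; python3 o.py
```

```text
20.15 [0.55085089 0.04844907 0.2236546 ] -72.08346765975291 [-0.05141452  0.16353355  0.04392602]
[239 166  39  26 776] [260.6 178.9] [array([551.6,  44.6]), array([26.2, 39.3]), np.float64(17.9)]
```

View pics/w6.png

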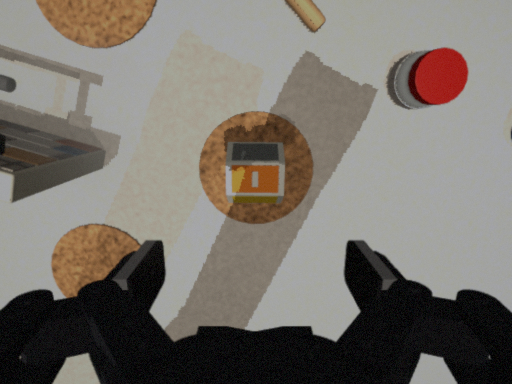

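The timer lies flat at the centre of the mat, with the orange flat up at (255,179) and the mat at (256,167). Nothing is touching it, so I'm handing the job in.

```bash
python3 -c "
from bench import arm
print(arm.job_done())"
```

```text
the job is handed in; nothing more can be done
None
```

I held the bar drawn out at about 10 N for over a second and let it back, then rolled the timer orange side up and left it flat in the middle of the rightmost cork mat; the job is handed in, but no verdict came back.

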